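# Slide capped sleeves into the divided stock crate

## Robot

A 6-joint arm with a two-finger parallel gripper is mounted at the origin on the work surface. World frame = base frame: x ahead of the robot, y to its left, z up, the work surface at z = 0. Lengths are in m, angles in rad, forces in N, time in s.
With the tool pointing down it reaches from about 0.25 to 0.775 m from the base axis. Payload 4 kg.
Tool frame: the origin (TCP) lies at the very end of the fingers, on their centre line; the grasp point (between the pads) lies 19 mm behind it; z points along the fingers, y is the direction in which the jaws open and shut (so a half turn about z gives the same grasp; the last joint's range is limited). The gripper opens to 94 mm and grips with 3 to 60 N. Pads are 16 mm wide; open, the fingers measure 119 mm over their backs; the gripper's body (75 mm by 177 mm) begins 78 mm behind the grasp point.
Start: joints at [-1.45, 0.087, 1.371, -0, 1.684, -0.103], TCP at [0.122, -0.536, 0.206] pointing down, gripper open.
Joint ranges: [-3.1, 3.1], [-0.76, 2.03], [0.27, 2.55], [-1.08, 4.22], [0.17, 2.65], [-2.57, 2.57]. Speed limits (rad/s): [2.79, 2.79, 3.14, 3.14, 3.14, 3.14].

## Interface

Orientations are given as [roll, pitch, yaw] about the fixed x, y, z axes, in that order (R = Rz(yaw) Ry(pitch) Rx(roll)).
In Python, from bench import robot, cams, models gives the robot as it stands.
- The arm moves only by the tool step_arm, never from a script. Its argument "series" is a list of rows, each a list of 5 numbers: the gripper command: -1 is shut, 1 is fully open, values between are in proportion, then the shift along the tool's x, y, z in mm, then the turn about the tool's z in degrees. A call has 1 to 20 rows; each row is the pose to reach, as a shift and turn from the pose commanded when the call began, along the tool's axes at that moment; what a row does not reach only later rows make up. A row lasts 1/8 s, in which the tool goes at most 62.5 mm and 10.7 degrees, less where a joint would pass 70% of its speed; a pose out of reach is approached as far as the arm can. A call with a gripper value outside its range is refused whole. The fingers move at their own pace and stop on an object; the grip force is fixed at half the most. Time passes only in rows, so rows that repeat a pose let the fingers close. It gives the time, the measured TCP pose, the force and the opening at its end, in the units of the state.
- robot.get_obs(): the state, without advancing time (a new reading comes with each control period).
- cams.snapshot(name): name is "scene" or "top" or "wrist"; returns a dict with "pixels" (480x640x3 uint8, red, green, blue), "fov_y" (degrees; the focal length in pixels is half the picture's height over the tangent of half this angle, whatever the lens; pixels are square), "cx", "cy" (the principal point, pixels), "k1" (the pictures are not rectified: a ray, as slopes to the right and down, at radius r is drawn at 1 + k1 r^2 times it, then the intrinsics apply), "R" (3x3) and "t" (3): a world point X has camera coordinates R X + t. Camera axes: x right, y down, z forward; pixel columns grow to the right and rows downward; lengths in m; the calibration is good to about 2 mm. A picture is of the moment at which its call begins. There is no depth.
- robot.close_job(): hands the job in, once; it reports no verdict.
Trained networks look in a picture, given as the dict that the camera call returned (one of the last four; its "shot" number tells which), for a name from the list of things; names that differ only in an ending like _2 or _b are one class to them, and where a whole thing is asked for, a point or a joint stands for the part that bears it (a point fixed in the world has none). Each returns a list of dicts, best first, with "p" (0 to 1); they miss things now and then, are a little off and sometimes report something else, mostly with a low value. They report only what shows in the picture. A call takes as long as a camera call. They do not tell look-alikes from the thing itself.
- models.find_in(picture, label): "position" ([x, y, z] in m, in world coordinates, good to about 4 mm: the middle of the surface that is visible of it).
- models.pinpoint(picture, label): "position" ([x, y, z] in m, in world coordinates, good to about 4 mm: a listed point, or the origin of a listed thing).
The state is a dict: "time": time; "joint_positions": joint angles; "qvel": joint speeds; "joint_torque": joint torques, N m; "tool_pos": TCP position; "ee_rot": TCP orientation; "wrist_force": force on the tool from outside, world axes, zero at the start; "wrist_torque": the same for the moment, N m; "width": finger opening in m.
Only numpy, scipy, OpenCV 4.12 (cv2) and the standard library are available. Lean on these libraries where they do the work, as an engineer would, in place of code of your own. Each camera call takes 0.05 s, during which the arm holds its last target. There are 200 camera calls.

## Task

Put the three capped steel sleeves away in the divided crate, one per cell, each in the cell that fits its width: slide them upright along the bench through the crate's open front, without lifting or tipping them, until no sleeve sticks out of its cell. Do not disturb the other things on the bench.

Things in the scene. Friction and masses are not known exactly. Their poses are not given: they have to be found in the camera images.
- sleeve_small: capped dark steel sleeve, a closed upright cylinder 76 mm in diameter and 70 mm tall, 0.4 to 1 kg, the small one of three; belongs in the narrow cell; origin at the centre of its underside, z along its axis, upwards; nothing on it to grip
- sleeve_medium: capped dark steel sleeve, a closed upright cylinder 90 mm in diameter and 80 mm tall, 0.4 to 1 kg, the medium one of three; belongs in the middle cell; origin at the centre of its underside, z along its axis, upwards; nothing on it to grip
- sleeve_large: capped dark steel sleeve, a closed upright cylinder 104 mm in diameter and 90 mm tall, 0.4 to 1 kg, the large one of three; belongs in the wide cell; origin at the centre of its underside, z along its axis, upwards; nothing on it to grip
- cell_narrow (a point): middle of the floor of the crate's 86 mm wide cell (+113 mm along the crate's y), the narrowest of three; axes as the crate's
- cell_wide (a point): middle of the floor of the crate's 114 mm wide cell (+7 mm along the crate's y), the widest of three; axes as the crate's
- cell_middle (a point): middle of the floor of the crate's 100 mm wide cell (-106 mm along the crate's y), the middle-sized of three; axes as the crate's
- crate: yellow divided crate fixed to the bench, open at the top and at the front (-x) facing roughly to the robot; three cells side by side, floor level with the bench, no step; 324 mm wide (y); walls and dividers 6 mm thick, 50 mm high; cells 115 mm deep, from x = -57.5 (mouth) to +57.5 mm (back wall); origin at bench level, mid depth and width of the cells; x points into them
- bare_bush: bare steel bush (open ring) standing on end, 40 mm diameter, 60 mm tall; origin at the centre of its underside; leave it alone
- oil_bottle: small white bottle standing up, 38 mm diameter, 88 mm tall; origin at the centre of its underside; leave it alone
- carton: small cardboard carton, 60 (x) x 55 (y) x 60 (z) mm; origin at the centre of its underside; leave it alone
- tape_roll: brown roll of tape lying flat, 84 mm diameter, 48 mm tall; origin at the centre of its underside; leave it alone
- wrench: steel wrench lying on the bench, 180 mm long along its x; origin near its middle; leave it alone
- tall_carton: cardboard carton, 80 (x) x 60 (y) x 85 (z) mm; origin at the centre of its underside; leave it alone
Mind the look-alikes: they are no part of the job. Leave any white or yellow look-alike of the sleeve_large alone.

How it is judged:
By the outcome, as a careful person would: the job done as asked, in the order asked, and still so for the second after the job is handed in, with the robot touching nothing.
It also fails if it takes over 72 s, if anything falls off the work surface, if the arm or the gripper's body presses on something with over 40 N, if the wrist force passes 120 N, or if a joint passes its speed limit or range.

## Working session

There is one attempt and no reset: what is moved stays moved. The work goes in short steps, Python scripts to look and compute and a tool call to move; the robot and the scene stay as the last step left them, time stands still between calls to the robot, and variables do not carry over. Pictures are saved under pics/ and viewed, about 8 in all and at most 12, crops included, and the job is handed in when it is done.

Besides the shell and the picture viewer there is one more tool, called after "Emit:" as name(argument=value, ...) on one line, values as JSON. step_arm: Moves the arm, as the interface text tells. Its arguments: {"type":"object","properties":{"series":{"type":"array","items":{"type":"array","items":{"type":"number"}}}},"required":["series"]}

```bash
mkdir -p pics; ls
cat > h.py <<'E'
import numpy as np, cv2
from bench import robot, cams, models
def proj(s,X):
    c=np.array(s["R"])@np.array(X)+np.array(s["t"]); a=c[:2]/c[2]; r2=a@a
    f=240/np.tan(np.radians(s["fov_y"])/2)
    return a*(1+s["k1"]*r2)*f+[s["cx"],s["cy"]]
def ray(s,u,v,z):
    f=240/np.tan(np.radians(s["fov_y"])/2)
    d=(np.array([u,v])-[s["cx"],s["cy"]])/f; a=d.copy()
    for _ in range(20): a=d/(1+s["k1"]*(a@a))
    R=np.array(s["R"]);t=np.array(s["t"]); C=-R.T@t; w=R.T@np.array([*a,1])
    return C+w*(z-C[2])/w[2]
def save(s,n): cv2.imwrite(f"pics/{n}.png",cv2.cvtColor(s["pixels"],cv2.COLOR_RGB2BGR))
E
python3 - <<'E'
from h import *
o=robot.get_obs(); print(o["time"],o["tool_pos"],o["ee_rot"],o["wrist_force"])
for c in ["top","scene"]:
    s=cams.snapshot(c); save(s,c+"0"); print(c, (-np.array(s["R"]).T@s["t"]).round(3))
    for l in "sleeve_small sleeve_medium sleeve_large cell_narrow cell_wide cell_middle crate bare_bush oil_bottle carton tape_roll wrench tall_carton".split():
        print(l,[(np.round(d["position"],3).tolist(),round(d["p"],2),proj(s,d["position"]).round().tolist()) for d in models.pinpoint(s,l)[:5]])
E
```

```text
pics
0.0 [ 0.12199919 -0.53575512  0.20432323] [-3.13945586e+00 -1.97458881e-04  2.23793152e-01] [-0.43850381 -0.54101696 -0.48958261]
top [0.351 0.032 1.486]
sleeve_small [([0.447, -0.28, -0.003], 0.71, [436.0, 257.0]), ([0.373, -0.14, -0.004], 0.19, [384.0, 285.0])]
sleeve_medium [([0.67, -0.023, -0.006], 0.7, [338.0, 174.0]), ([0.412, 0.301, -0.0], 0.63, [215.0, 271.0]), ([0.663, -0.131, 0.001], 0.33, [379.0, 176.0])]
sleeve_large [([0.254, -0.24, -0.004], 0.83, [423.0, 331.0]), ([0.264, 0.284, 0.003], 0.73, [221.0, 328.0]), ([0.464, -0.007, 0.002], 0.68, [333.0, 251.0])]
cell_narrow [([0.69, 0.086, 0.002], 0.75, [297.0, 166.0])]
cell_wide [([0.676, -0.013, 0.004], 0.76, [335.0, 171.0])]
cell_middle [([0.661, -0.131, 0.002], 0.91, [379.0, 176.0])]
crate [([0.672, -0.022, -0.002], 0.87, [338.0, 173.0])]
bare_bush [([0.408, 0.158, -0.0], 0.61, [270.0, 273.0])]
oil_bottle [([0.372, -0.142, -0.004], 0.47, [385.0, 286.0])]
carton [([0.554, -0.298, -0.001], 0.79, [442.0, 216.0]), ([0.369, -0.142, -0.007], 0.45, [385.0, 287.0])]
tape_roll [([0.58, 0.327, -0.002], 0.7, [206.0, 208.0]), ([
[... 500 characters left out ...]
[322.0, 254.0]), ([0.26, 0.286, -0.003], 0.64, [437.0, 220.0])]
cell_narrow [([0.687, 0.087, 0.001], 0.57, [351.0, 314.0])]
cell_wide [([0.671, -0.017, -0.004], 0.96, [304.0, 307.0])]
cell_middle [([0.662, -0.131, -0.004], 0.63, [254.0, 301.0])]
crate [([0.673, -0.027, 0.003], 0.7, [299.0, 305.0])]
bare_bush [([0.413, 0.159, 0.001], 0.84, [389.0, 246.0]), ([0.67, -0.019, -0.001], 0.41, [303.0, 306.0])]
oil_bottle [([0.377, -0.138, -0.003], 0.82, [276.0, 233.0])]
carton [([0.553, -0.298, 0.004], 0.65, [197.0, 265.0]), ([0.379, -0.139, -0.001], 0.29, [276.0, 233.0])]
tape_roll []
wrench [([0.585, 0.426, -0.001], 0.92, [507.0, 296.0])]
tall_carton [([0.591, -0.414, -0.0], 0.89, [145.0, 272.0])]
```

```bash
python3 -c "
import cv2,numpy as np
a=cv2.imread('pics/top0.png');b=cv2.imread('pics/scene0.png');print(a.shape)"
```

```text
(480, 640, 3)
```

View pics/top0.png

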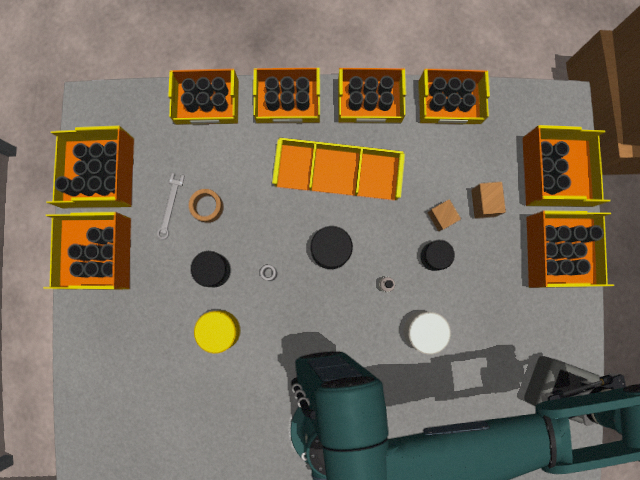

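View pics/scene0.png

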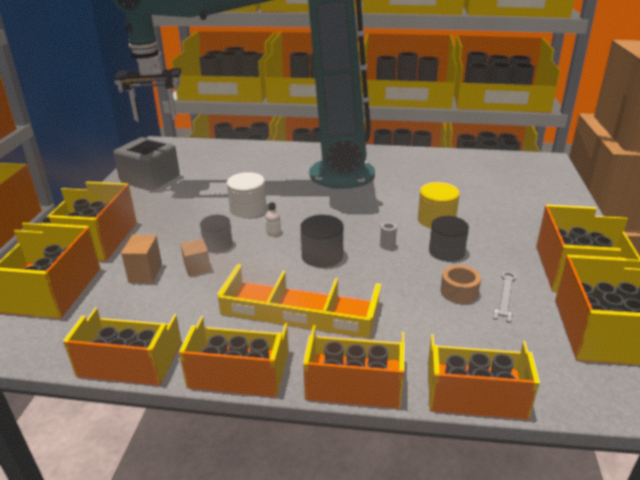

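The top view shows three dark closed cylinders: small at (437,255), large at (332,247) and medium at (210,268). The white (430,332) and yellow (216,331) cylinders are look-alikes and stay put, as does the ring at (268,272). Cells from left to right are narrow, wide and middle. Next I refine the sleeve tops and the crate by fitting, and confirm in one enlarged crop.

```bash
cat >> h.py <<'E'
SL=dict(small=(.038,.07),medium=(.045,.08),large=(.052,.09))
def discs(s,guess):
    """refine sleeve centres: dark blob vs projected cylinder silhouette, maximising overlap"""
    from scipy.optimize import minimize
    hsv=cv2.cvtColor(s["pixels"],cv2.COLOR_RGB2HSV); dark=(hsv[...,2]<75).astype(np.float32)
    th=np.linspace(0,2*np.pi,60); out={}
    for n,g in guess.items():
        r,h=SL[n]
        def cost(p):
            P=np.array([proj(s,(p[0]+r*np.cos(a),p[1]+r*np.sin(a),z)) for z in (0,h) for a in th])
            m=np.zeros(dark.shape,np.uint8); cv2.fillConvexPoly(m,cv2.convexHull((P*16).astype(np.int32)),1,cv2.LINE_8,4)
            c0=P.min(0).astype(int)-6; c1=P.max(0).astype(int)+6
            w=(slice(c0[1],c1[1]),slice(c0[0],c1[0]))
            return float(np.abs(m[w]-dark[w]).sum())/m[w].sum()
        q=minimize(cost,g,method="Nelder-Mead",options=dict(initial_simplex=[g,[g[0]+.008,g[1]],[g[0],g[1]+.008]],xatol=2e-4))
        out[n]=(q.x.round(4),round(q.fun,2))
    return out
def W(c,x,y,z=.05):
    ca,sa=np.cos(c[2]),np.sin(c[2]); return (c[0]+ca*x-sa*y,c[1]+sa*x+ca*y,z)
RECT=[(-57.5,63.5,156,162),(-57.5,63.5,64,70),(-57.5,63.5,-56,-50),(-57.5,63.5,-162,-156),(57.5,63.5,-162,162)]
E
python3 - <<'E'
from h import *
from scipy.optimize import minimize
s=cams.snapshot("top"); b=cams.snapshot("scene")
g=dict(small=[.447,-.276],medium=[.415,.303],large=[.465,-.005])
print(discs(s,g)); print(discs(b,g))
for nm,p in (("top",s),("scene",b)):
    hsv=cv2.cvtColor(p["pixels"],cv2.COLOR_RGB2HSV)
    Y=((hsv[...,0]>23)&(hsv[...,0]<35)&(hsv[...,1]>130)&(hsv[...,2]>110)).astype(np.float32); Y=cv2.GaussianBlur(Y,(0,0),1)
    pts=[(x/1e3,y/1e3) for a0,a1,b0,b1 in RECT for x in np.arange(a0,a1+.1,2) for y in np.arange(b0,b1+.1,2)]
    def cost(c):
        P=np.array([proj(p,W(c,*q)) for q in pts],np.float32)
        return -cv2.remap(Y,P[:,0].copy(),P[:,1].copy(),cv2.INTER_LINEAR).mean()
    best=min((minimize(cost,[.672+dx,-.022+dy,-.128],method="Nelder-Mead",options=dict(initial_simplex=[[.672+dx,-.022+dy,-.128],[.68+dx,-.022+dy,-.128],[.672+dx,-.014+dy,-.128],[.672+dx,-.022+dy,-.09]])) for dx in (-.004,.004) for dy in (-.004,.004)),key=lambda q:q.fun)
    c=best.x; print(nm,c.round(4),best.fun)
    if nm=="top": ct=c
    print({n:np.round(W(c,0,y)[:2],3).tolist() for n,y in (("narrow",.113),("wide",.007),("mid",-.106))})
K=4
im=cv2.resize(s["pixels"][125:285,245:445],None,fx=K,fy=K,interpolation=cv2.INTER_CUBIC)[...,::-1].copy()
for a0,a1,b0,b1 in RECT:
    P=np.array([proj(s,W(ct,x/1e3,y/1e3)) for x,y in((a0,b0),(a1,b0),(a1,b1),(a0,b1))]); cv2.polylines(im,[np.int32((P-[245,125]+.5)*K)],True,(255,0,0),1)
cv2.imwrite("pics/crop1.png",im)
E
```

```text
{'small': (array([ 0.4491, -0.2697]), np.float64(0.05)), 'medium': (array([0.416, 0.306]), np.float64(0.08)), 'large': (array([0.4676, 0.0015]), np.float64(0.05))}
{'small': (array([ 0.447, -0.276]), np.float64(1.0)), 'medium': (array([0.415 , 0.3051]), np.float64(0.18)), 'large': (array([ 0.4601, -0.0019]), np.float64(0.5))}
top [ 0.6733 -0.0211 -0.1169] -0.7023316025733948
{'narrow': [0.686, 0.091], 'wide': [0.674, -0.014], 'mid': [0.661, -0.126]}
scene [ 0.6788 -0.0235 -0.1176] -0.6593526005744934
{'narrow': [0.692, 0.089], 'wide': [0.68, -0.017], 'mid': [0.666, -0.129]}
```

View pics/crop1.png

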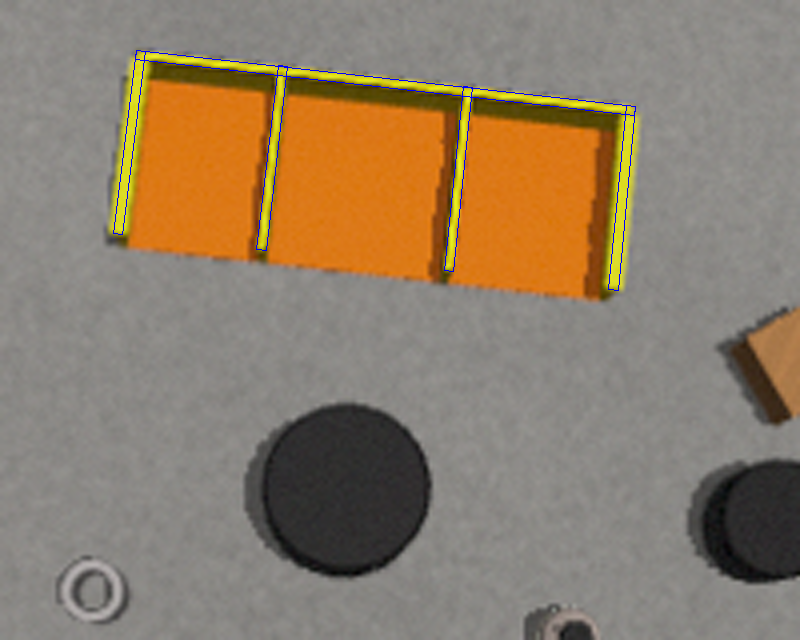

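The crop confirms the crate fit: the overlay lies on the wall tops. The large sleeve's top disc is centred at crop (347,488), and it is dark, closed and not white or yellow. I cross-check the disc centres and plan the moves.

Run:
```python
from h import *
s=cams.snapshot("top")
print(ray(s,245+347/4-.5,125+488/4-.5,.09))
hsv=cv2.cvtColor(s["pixels"],cv2.COLOR_RGB2HSV); V=hsv[...,2]
print(V[247,300:366].tolist()); print(V[255,412:460].tolist()); print(V[268,185:235].tolist())
# top discs are brighter than sides
for n,(u,v) in dict(large=(332,247),small=(438,255),medium=(210,268)).items():
    m=((V>38)&(V<70)).astype(np.uint8)
    m=cv2.morphologyEx(m,cv2.MORPH_CLOSE,np.ones((3,3),np.uint8));m=cv2.morphologyEx(m,cv2.MORPH_OPEN,np.ones((5,5),np.uint8))
    _,L,st,c=cv2.connectedComponentsWithStats(m); i=L[v,u]; print(n,c[i].round(1),st[i], ray(s,*c[i],SL[n][1]).round(4))
```

```text
[ 4.68121440e-01 -2.41644895e-04  9.00000000e-02]
[137, 141, 142, 141, 139, 137, 85, 78, 75, 76, 52, 29, 46, 49, 46, 49, 46, 49, 46, 47, 46, 49, 48, 44, 47, 45, 47, 46, 48, 47, 51, 48, 49, 50, 47, 46, 47, 47, 48, 46, 47, 50, 46, 50, 50, 51, 50, 47, 46, 43, 43, 34, 69, 133, 143, 137, 137, 138, 135, 138, 140, 138, 135, 133, 136, 141]
[135, 140, 143, 141, 127, 77, 75, 70, 51, 27, 31, 23, 19, 14, 34, 48, 44, 47, 41, 48, 43, 42, 39, 44, 39, 46, 45, 47, 44, 44, 44, 42, 43, 43, 43, 48, 43, 45, 42, 45, 44, 42, 81, 140, 140, 141, 140, 139]
[133, 136, 141, 145, 142, 107, 45, 35, 35, 40, 40, 41, 35, 41, 38, 42, 38, 39, 40, 43, 43, 42, 40, 42, 43, 40, 39, 43, 39, 41, 42, 41, 44, 38, 44, 40, 42, 41, 43, 31, 14, 20, 37, 34, 33, 75, 124, 137, 134, 135]
large [330.5 246.2] [ 310  226   41   40 1350] [0.4689 0.0016 0.09  ]
small [439.9 253.6] [427 240  27  28 620] [ 0.4507 -0.273   0.07  ]
medium [207.3 268. ] [192 251  32  35 912] [0.4171 0.3068 0.08  ]
```

```bash
cat >> h.py <<'E'
C=(0.6735,-0.021,-0.117)
def go(wps):
    """waypoints (x,y,z,yaw_rad) -> tool-frame shifts mm / turn deg from present pose"""
    o=robot.get_obs(); p=np.array(o["tool_pos"]); r=o["ee_rot"]; a=r[2]
    print("t",round(o["time"],2),"tcp",p.round(4),"rpy",np.round(r,3),"w",round(o["width"],4),"F",np.round(o["wrist_force"],1),"q",np.round(o["joint_positions"],2))
    for x,y,z,yaw in wps:
        d=np.array([x,y,z])-p; t=-np.degrees((yaw-a+np.pi)%(2*np.pi)-np.pi)
        print([round(1e3*(np.cos(a)*d[0]+np.sin(a)*d[1]),1),round(1e3*(np.sin(a)*d[0]-np.cos(a)*d[1]),1),round(-1e3*d[2],1),round(t,1)])
def cell(along,lat,yc,z,yaw=C[2]):  # pose in crate axes (m), lat about cell centre yc
    return (*W(C,along,yc+lat)[:2],z,yaw)
E
python3 - <<'E'
from h import *
go([cell(-.283,-.010,.007,.15),cell(-.283,-.010,.007,.012)])
E
```

```text
t 1.55 tcp [ 0.1221 -0.5363  0.2055] rpy [3.142 0.    0.224] w 0.0942 F [-0.2  0.6 -0.7] q [-1.45  0.09  1.37 -0.    1.68 -0.1 ]
[np.float64(384.3), np.float64(-471.8), np.float64(55.5), np.float64(19.5)]
[np.float64(384.3), np.float64(-471.8), np.float64(193.5), np.float64(19.5)]
```

Emit:
step_arm(series=[[0.49,384,-472,55,19.5],[0.49,384,-472,55,19.5],[0.49,384,-472,55,19.5],[0.49,384,-472,55,19.5],[0.49,384,-472,55,19.5],[0.49,384,-472,55,19.5],[0.49,384,-472,55,19.5],[0.49,384,-472,55,19.5],[0.49,384,-472,55,19.5],[0.49,384,-472,55,19.5],[0.49,384,-472,55,19.5],[0.49,384,-472,55,19.5],[0.49,384,-472,120,19.5],[0.49,384,-472,170,19.5],[0.49,384,-472,193,19.5],[0.49,384,-472,193,19.5]])

```text
time: 3.55
tool_pos: [0.3896, 0.0078, 0.0109]
ee_rot: [3.141, 0.005, -0.12]
wrist_force: [0.1, 1.1, -0.8]
width: 0.07
```

Run:
```python
from h import *
go([cell(a,l,.007,.012) for a,l in((-.25,-.01),(-.2,-.005),(-.15,0),(-.1,0),(-.047,0))])
```

```text
t 3.55 tcp [0.3896 0.0078 0.0109] rpy [ 3.141  0.005 -0.12 ] w 0.07 F [ 0.1  1.1 -0.8] q [-0.13 -0.15  2.   -0.    1.29  1.57]
[np.float64(35.3), np.float64(-1.7), np.float64(-1.1), np.float64(-0.2)]
[np.float64(85.3), np.float64(-6.8), np.float64(-1.1), np.float64(-0.2)]
[np.float64(135.3), np.float64(-12.0), np.float64(-1.1), np.float64(-0.2)]
[np.float64(185.3), np.float64(-12.1), np.float64(-1.1), np.float64(-0.2)]
[np.float64(238.3), np.float64(-12.2), np.float64(-1.1), np.float64(-0.2)]
```

Emit:
step_arm(series=[[0.49,15,-1.5,0,0],[0.49,24,-1.5,0,0],[0.49,30,-2,0,0],[0.49,37,-2,0,0],[0.49,46,-3,0,0],[0.49,56,-4,0,0],[0.49,66,-5,0,0],[0.49,76,-6,0,0],[0.49,86,-7,0,0],[0.49,96,-8,0,0],[0.49,106,-9,0,0],[0.49,116,-10,0,0],[0.49,126,-11,0,0],[0.49,136,-12,0,0],[0.49,146,-12,0,0],[0.49,152,-12,0,0],[0.49,152,-12,0,0]])

```text
time: 5.68
tool_pos: [0.5434, 0.0037, 0.0129]
ee_rot: [3.141, 0.003, -0.116]
wrist_force: [-5.1, 0.5, 3.4]
width: 0.07
```

```bash
cat >> h.py <<'E'
def chk(s,n,yc,shot=None):
    V=cv2.cvtColor(s["pixels"],cv2.COLOR_RGB2HSV)[...,2]
E
python3 - <<'E'
from h import *
go([cell(a,l,.007,.012) for a,l in((-.1,0),(-.047,0))])
s=cams.snapshot("top"); save(s,"top2")
cv2.imwrite("pics/crop2.png",cv2.resize(s["pixels"][125:285,245:445],None,fx=3,fy=3)[...,::-1])
print(proj(s,W(C,-.115,.007,.09)), proj(s,W(C,0,.007,.09)))
E
```

```text
t 5.67 tcp [0.5434 0.0037 0.0129] rpy [ 3.141e+00  3.000e-03 -1.160e-01] w 0.07 F [-5.1  0.5  3.4] q [-0.1   0.19  1.65 -0.    1.31  1.59]
[np.float64(32.1), np.float64(2.3), np.float64(0.9), np.float64(0.1)]
[np.float64(85.1), np.float64(2.4), np.float64(0.9), np.float64(0.1)]
[331.13724364 209.33403837] [336.17566185 163.97527691]
```

View pics/crop2.png

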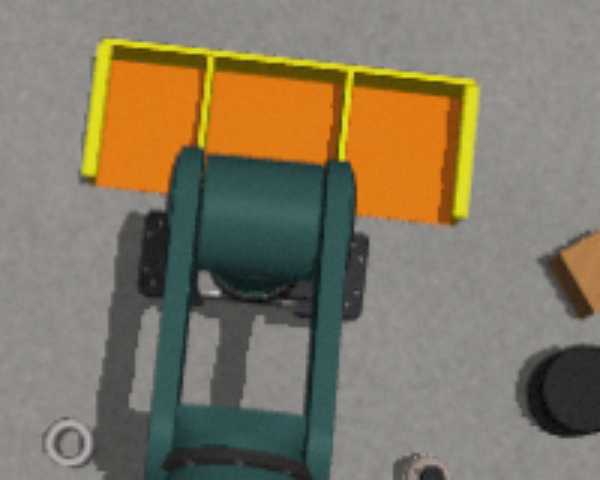

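Emit:
step_arm(series=[[0.49,8,1,0,0],[0.49,18,2,0,0],[0.49,28,2.5,0,0],[0.49,38,2.5,0,0],[0.49,48,2.5,0,0],[0.49,58,2.5,0,0],[0.49,66,2.5,0,0],[0.49,72,2.5,0,0],[0.49,72,2.5,0,0]])

```text
time: 6.85
tool_pos: [0.6147, -0.0071, 0.0128]
ee_rot: [-3.142, 0.003, -0.116]
wrist_force: [-4.9, 1.4, 3.2]
width: 0.0698
```

Run:
```python
from h import *
go([cell(a,l,.007,.012) for a,l in((-.047,0),)])
s=cams.snapshot("scene")
im=cv2.resize(s["pixels"][230:350,200:400],None,fx=4,fy=4,interpolation=cv2.INTER_CUBIC)[...,::-1].copy()
for a in (-.012,.0):
  for z in (.05,.09):
    P=np.array([proj(s,W(C,a+.052*np.cos(t),.007+.052*np.sin(t),z)) for t in np.linspace(0,6.28,40)])
    cv2.polylines(im,[np.int32((P-[200,230]+.5)*4)],True,(255,0,0) if a else (0,255,0),1)
cv2.imwrite("pics/crop3.png",im)
```

```text
t 6.85 tcp [ 0.6147 -0.0071  0.0128] rpy [-3.142e+00  3.000e-03 -1.160e-01] w 0.0698 F [-4.9  1.4  3.2] q [-0.1   0.34  1.46  0.    1.34  1.58]
[np.float64(13.0), np.float64(-0.1), np.float64(0.8), np.float64(0.1)]
```

View pics/crop3.png

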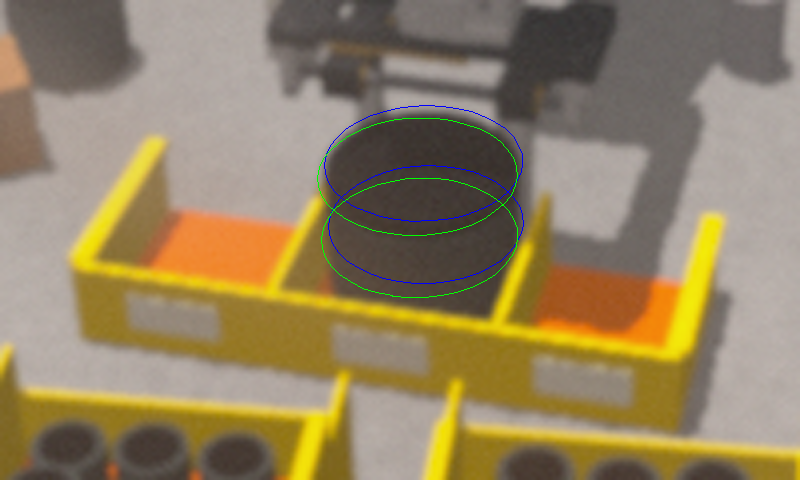

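The sleeve is in the wide cell with about 12 mm to go, in line with the expected offset of the fingers.

Emit:
step_arm(series=[[0.49,6,0,0,0],[0.49,12,0,0,0],[0.49,16,0,0,0],[0.49,16,0,0,0]])

```text
time: 7.4
tool_pos: [0.6303, -0.009, 0.0127]
ee_rot: [3.142, 0.003, -0.116]
wrist_force: [-5.6, 1.1, 3.6]
width: 0.0703
```

Emit:
step_arm(series=[[0.49,-10,0,0,0],[0.49,-40,0,0,0],[0.49,-90,0,-10,0],[0.3,-90,0,-60,0],[0.3,-90,0,-120,0],[0.3,-90,0,-140,0],[0.3,-90,0,-140,0]])

```text
time: 8.28
tool_pos: [0.5435, 0.001, 0.1553]
ee_rot: [3.142, -0.007, -0.116]
wrist_force: [0.3, -0.1, -0.1]
width: 0.0611
```

Run:
```python
from h import *
# small: S -> P (staging in front of narrow cell)
S=np.array([.450,-.273]); P=np.array(W(C,-.150,.113)[:2]); print("P",P)
d=P-S; L=np.linalg.norm(d); d/=L; yaw=np.arctan2(d[1],d[0]); print(L,yaw)
a=S-d*.065
go([(*a,.12,yaw),(*a,.012,yaw)])
for n,q in dict(oil=(.374,-.14),bush=(.41,.158),large=W(C,0,.007)[:2],carton=(.554,-.298)).items():
    v=np.array(q)-S; print(n,"along",round(v@d,3),"lat",round(d[0]*v[1]-d[1]*v[0],3))
s=cams.snapshot("top"); save(s,"top4")
```

```text
P [0.53771636 0.10873744]
0.39168563093863806 1.3449350736460288
t 8.28 tcp [0.5435 0.001  0.1553] rpy [ 3.142 -0.007 -0.116] w 0.0611 F [ 0.3 -0.1 -0.1] q [-0.1   0.08  1.47 -0.    1.58  1.58]
[np.float64(-68.2), np.float64(347.6), np.float64(35.3), np.float64(-83.7)]
[np.float64(-68.2), np.float64(347.6), np.float64(143.3), np.float64(-83.7)]
oil along 0.113 lat 0.104
bush along 0.411 lat 0.136
large along 0.303 lat -0.161
carton along -0.001 lat -0.107
```

Emit:
step_arm(series=[[0.3,-68,348,0,-83.7],[0.3,-68,348,0,-83.7],[0.3,-68,348,0,-83.7],[0.3,-68,348,0,-83.7],[0.3,-68,348,0,-83.7],[0.3,-68,348,0,-83.7],[0.3,-68,348,0,-83.7],[0.3,-68,348,0,-83.7],[0.3,-68,348,10,-83.7],[0.3,-68,348,60,-83.7],[0.3,-68,348,110,-83.7],[0.3,-68,348,143,-83.7],[0.3,-68,348,143,-83.7]])

```text
time: 9.95
tool_pos: [0.4312, -0.3342, 0.0049]
ee_rot: [-3.134, -0.005, 1.344]
wrist_force: [0.2, 0.7, -0.0]
width: 0.061
```

Run:
```python
from h import *
S=np.array([.450,-.273]); P=np.array(W(C,-.150,.113)[:2]); d=P-S; L=np.linalg.norm(d); d/=L; yaw=np.arctan2(d[1],d[0])
go([(*(S-d*.031),.012,yaw),(*(P-d*.031),.012,yaw)])
s=cams.snapshot("top"); save(s,"top5")
def dist(n,z):
    V=cv2.cvtColor(s["pixels"],cv2.COLOR_RGB2HSV)[...,2]
```

```text
t 9.95 tcp [ 0.4312 -0.3342  0.0049] rpy [-3.134 -0.005  1.344] w 0.061 F [ 0.2  0.7 -0. ] q [-0.76  0.21  1.64 -0.    1.3  -0.54]
[np.float64(32.8), np.float64(4.6), np.float64(-7.1), np.float64(-0.0)]
[np.float64(424.5), np.float64(4.3), np.float64(-7.1), np.float64(-0.0)]
```

View pics/top5.png

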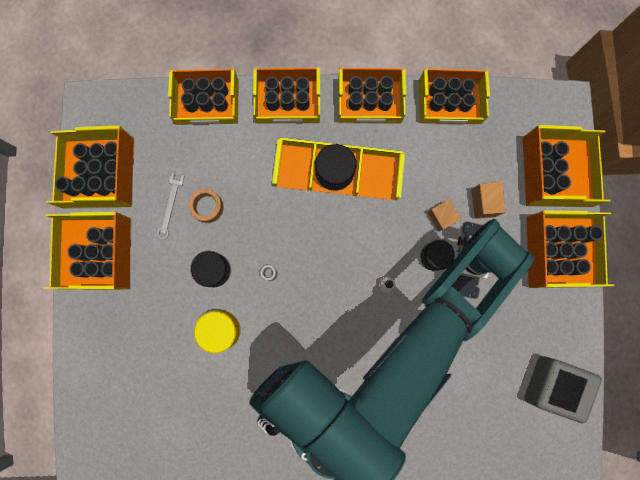

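The top view shows the large sleeve inside the wide cell at (336,166), the fingers behind the small sleeve at (437,255), and everything else in place. Now I slide the small one across.

Emit:
step_arm(series=[[0.3,8,4.5,-4,0],[0.3,20,4.5,-7,0],[0.3,28,4.5,-7,0],[0.3,38,4.5,-7,0],[0.3,54,4.5,-7,0],[0.3,72,4.5,-7,0],[0.3,90,4.5,-7,0],[0.3,110,4.5,-7,0],[0.3,130,4.5,-7,0],[0.3,150,4.5,-7,0],[0.3,170,4.5,-7,0],[0.3,190,4.5,-7,0],[0.3,210,4.5,-7,0],[0.3,225,4.5,-7,0],[0.3,235,4.5,-7,0],[0.3,240,4.5,-7,0],[0.3,240,4.5,-7,0]])

```text
time: 12.12
tool_pos: [0.4926, -0.1034, 0.0174]
ee_rot: [3.14, 0.001, 1.345]
wrist_force: [-0.4, -4.2, 4.5]
width: 0.0612
```

Run:
```python
from h import *
S=np.array([.450,-.273]); P=np.array(W(C,-.150,.113)[:2]); d=P-S; yaw=np.arctan2(d[1],d[0]); d/=np.linalg.norm(d)
go([(*(P-d*.031),.012,yaw)])
s=cams.snapshot("scene")
print([(np.round(d["position"],3),round(d["p"],2)) for d in models.pinpoint(s,"sleeve_small")])
```

```text
t 12.12 tcp [ 0.4926 -0.1034  0.0174] rpy [3.140e+00 1.000e-03 1.345e+00] w 0.0612 F [-0.4 -4.2  4.5] q [-0.32  0.1   1.74 -0.    1.3  -0.09]
[np.float64(185.9), np.float64(-3.6), np.float64(5.4), np.float64(0.0)]
[(array([ 0.499, -0.072,  0.007]), 0.88)]
```

Emit:
step_arm(series=[[0.3,8,0,1,0],[0.3,22,-1,3,0],[0.3,40,-2,4,0],[0.3,60,-3,4,0],[0.3,80,-3.5,4,0],[0.3,100,-3.5,4,0],[0.3,120,-3.5,4,0],[0.3,140,-3.5,4,0],[0.3,158,-3.5,4,0],[0.3,171,-3.5,4,0],[0.3,180,-3.5,4,0],[0.3,185,-3.5,4,0],[0.3,185,-3.5,4,0]])

```text
time: 13.85
tool_pos: [0.532, 0.0749, 0.0159]
ee_rot: [3.136, 0.004, 1.344]
wrist_force: [-1.3, -9.6, 14.8]
width: 0.0615
```

Emit:
step_arm(series=[[0.3,-10,0,0,0],[0.3,-40,0,-5,0],[0.0,-40,0,-60,0],[-0.1,-40,0,-110,0],[-0.1,-40,0,-110,0]])

```text
time: 14.48
tool_pos: [0.5233, 0.0394, 0.1263]
ee_rot: [3.135, -0.004, 1.345]
wrist_force: [-0.5, -0.1, -0.7]
width: 0.0423
```

Run:
```python
from h import *
go([cell(-.150-.075,0,.113,.12),cell(-.150-.075,0,.113,.012)])
print("expect",W(C,-.15,.113))
for c in ("scene","top"):
    s=cams.snapshot(c)
    print([(np.round(d["position"],3),round(d["p"],2)) for d in models.pinpoint(s,"sleeve_small")])
    print([(np.round(d["position"],3),round(d["p"],2)) for d in models.pinpoint(s,"sleeve_large")])
save(s,"top6")
```

```text
t 14.47 tcp [0.5233 0.0394 0.1263] rpy [ 3.135 -0.004  1.345] w 0.0423 F [-0.5 -0.1 -0.7] q [-0.03  0.05  1.56  0.    1.52  0.19]
[np.float64(62.6), np.float64(-76.0), np.float64(6.3), np.float64(83.7)]
[np.float64(62.6), np.float64(-76.0), np.float64(114.3), np.float64(83.7)]
expect (np.float64(0.537716361282097), np.float64(0.10873744045774138), 0.05)
[(array([0.534, 0.104, 0.004]), 0.79)]
[(array([ 0.676, -0.015, -0.002]), 0.95), (array([ 0.257, -0.244, -0.001]), 0.69), (array([ 0.261,  0.284, -0.   ]), 0.6)]
[(array([ 0.54 ,  0.102, -0.001]), 0.66)]
[(array([ 0.671, -0.015,  0.004]), 0.94), (array([ 0.255, -0.243,  0.   ]), 0.7), (array([0.261, 0.289, 0.001]), 0.63)]
```

Emit:
step_arm(series=[[-0.1,62,-72,0,83.7],[-0.1,62,-72,0,83.7],[-0.1,62,-72,0,83.7],[-0.1,62,-72,0,83.7],[-0.1,62,-72,0,83.7],[-0.1,62,-72,0,83.7],[-0.1,62,-72,0,83.7],[-0.1,62,-72,0,83.7],[-0.1,62,-72,10,83.7],[-0.1,62,-72,60,83.7],[-0.1,62,-72,108,83.7],[-0.1,62,-72,111,83.7],[-0.1,62,-72,111,83.7]])

```text
time: 16.4
tool_pos: [0.4654, 0.115, 0.0119]
ee_rot: [-3.142, -0.0, -0.115]
wrist_force: [0.9, -0.3, -0.6]
width: 0.0426
```

Run:
```python
from h import *
go([cell(-.19,-.0036,.113,.012),cell(-.1,0,.113,.012),cell(-.036,0,.113,.012)])
s=cams.snapshot("scene")
print([(np.round(d["position"],3),round(d["p"],2)) for d in models.pinpoint(s,"sleeve_small")])
```

```text
t 16.4 tcp [0.4654 0.115  0.0119] rpy [-3.142 -0.    -0.115] w 0.0426 F [ 0.9 -0.3 -0.6] q [0.12 0.06 1.8  0.   1.28 1.81]
[np.float64(32.6), np.float64(1.4), np.float64(-0.1), np.float64(0.1)]
[np.float64(122.6), np.float64(-2.0), np.float64(-0.1), np.float64(0.1)]
[np.float64(186.6), np.float64(-1.9), np.float64(-0.1), np.float64(0.1)]
[]
```

Emit:
step_arm(series=[[-0.1,12,1.4,0,0],[-0.1,22,1.4,0,0],[-0.1,30,1.4,0,0],[-0.1,38,0.5,0,0],[-0.1,48,-0.5,0,0],[-0.1,58,-1.5,0,0],[-0.1,68,-2,0,0],[-0.1,76,-2,0,0],[-0.1,80,-2,0,0],[-0.1,80,-2,0,0]])

```text
time: 17.75
tool_pos: [0.5442, 0.1078, 0.0112]
ee_rot: [3.142, 0.002, -0.116]
wrist_force: [-3.9, 0.5, 2.0]
width: 0.0424
```

Run:
```python
from h import *
go([cell(-.1,0,.113,.012),cell(-.036,0,.113,.012)])
s=cams.snapshot("scene")
print([(np.round(d["position"],3),round(d["p"],2)) for d in models.pinpoint(s,"sleeve_small")])
im=cv2.resize(s["pixels"][230:350,220:420],None,fx=4,fy=4,interpolation=cv2.INTER_CUBIC)[...,::-1].copy()
cv2.imwrite("pics/crop7.png",im)
```

```text
t 17.75 tcp [0.5442 0.1078 0.0112] rpy [ 3.142e+00  2.000e-03 -1.160e-01] w 0.0424 F [-3.9  0.5  2. ] q [0.09 0.22 1.62 0.   1.31 1.78]
[np.float64(43.5), np.float64(-0.1), np.float64(-0.8), np.float64(0.0)]
[np.float64(107.5), np.float64(-0.1), np.float64(-0.8), np.float64(0.0)]
[(array([0.582, 0.104, 0.005]), 0.6)]
```

View pics/crop7.png

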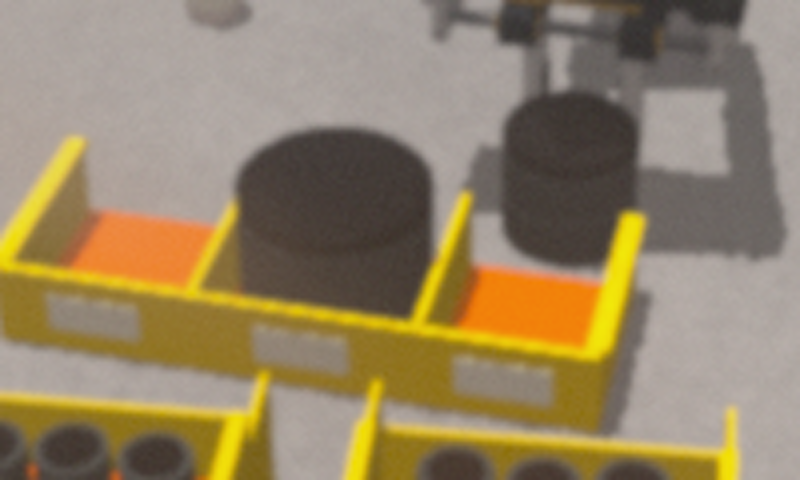

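The small sleeve sits in the cradle, lined up with the narrow cell. The large one stands clean in its own.

Emit:
step_arm(series=[[-0.1,8,0,0,0],[-0.1,18,0,0,0],[-0.1,28,0,0,0],[-0.1,38,0,0,0],[-0.1,48,0,0,0],[-0.1,58,0,0,0],[-0.1,68,0,0,0],[-0.1,78,0,0,0],[-0.1,88,0,0,0],[-0.1,97,0,0,0],[-0.1,103,0,0,0],[-0.1,105,0,0,0],[-0.1,105,0,0,0]])

```text
time: 19.48
tool_pos: [0.6494, 0.0953, 0.0113]
ee_rot: [3.141, -0.001, -0.117]
wrist_force: [-1.6, 0.7, -0.8]
width: 0.0423
```

Emit:
step_arm(series=[[-0.1,-10,0,0,0],[-0.1,-40,0,0,0],[-0.1,-90,0,-10,0],[0.3,-90,0,-70,0],[0.5,-90,0,-130,0],[0.5,-90,0,-130,0]])

```text
time: 20.23
tool_pos: [0.5634, 0.1064, 0.1495]
ee_rot: [-3.139, -0.016, -0.116]
wrist_force: [-0.2, -0.2, 0.7]
width: 0.0687
```

Run:
```python
from h import *
# medium path: M -> A -> B (staging), tool reversed (pushes along -tool x)
M=np.array([.416,.306]); A=np.array([.49,.27]); B=np.array(W(C,-.155,-.106)[:2]); print("B",B)
d1=(A-M)/np.linalg.norm(A-M); d2=(B-A)/np.linalg.norm(B-A)
for d in(d1,d2): print(np.arctan2(d[1],d[0]))
y1=np.arctan2(d1[1],d1[0])+np.pi; 
a=M-d1*.075
go([(*a,.14,y1),(*a,.012,y1)]); print(a,y1)
s=cams.snapshot("top"); save(s,"top8")
```

```text
B [ 0.50718596 -0.10818166]
-0.45277847182353564
-1.525383897196811
t 20.23 tcp [0.5634 0.1064 0.1495] rpy [-3.139 -0.016 -0.116] w 0.0687 F [-0.2 -0.2  0.7] q [ 0.09  0.14  1.42 -0.    1.56  1.77]
[np.float64(-240.3), np.float64(-206.0), np.float64(9.5), np.float64(-160.7)]
[np.float64(-240.3), np.float64(-206.0), np.float64(137.5), np.float64(-160.7)]
[0.34855737 0.33880993] 2.6888141817662574
```

View pics/top8.png

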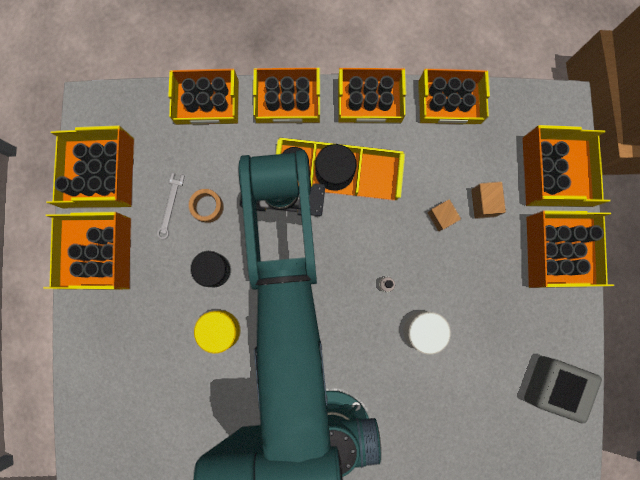

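The small sleeve is at the back of the narrow cell, with the bench otherwise unchanged. Next is the medium: behind it, heading −0.8 rad, then along −y to a staging point in front of the middle cell.

Run:
```python
from h import *
M=np.array([.416,.306]); d=np.array([np.cos(-.8),np.sin(-.8)]); a=M-d*.078
go([(*a,.14,np.pi-.8),(*a,.012,np.pi-.8)])
```

```text
t 20.27 tcp [0.5616 0.1062 0.1459] rpy [-3.14  -0.01  -0.116] w 0.07 F [ 0.2 -0.2 -1.2] q [ 0.09  0.15  1.42 -0.    1.56  1.77]
[np.float64(-228.3), np.float64(-230.8), np.float64(5.9), np.float64(-140.8)]
[np.float64(-228.3), np.float64(-230.8), np.float64(133.9), np.float64(-140.8)]
```

Emit:
step_arm(series=[[0.5,-228,-231,0,-140.8],[0.5,-228,-231,0,-140.8],[0.5,-228,-231,0,-140.8],[0.5,-228,-231,0,-140.8],[0.5,-228,-231,0,-140.8],[0.5,-228,-231,0,-140.8],[0.5,-228,-231,0,-140.8],[0.5,-228,-231,0,-140.8],[0.5,-228,-231,0,-140.8],[0.5,-228,-231,0,-140.8],[0.5,-228,-231,0,-140.8],[0.5,-228,-231,0,-140.8],[0.5,-228,-231,0,-140.8],[0.5,-228,-231,0,-140.8],[0.5,-228,-231,30,-140.8],[0.5,-228,-231,80,-140.8],[0.5,-228,-231,125,-140.8],[0.5,-228,-231,131,-140.8],[0.5,-228,-231,131,-140.8]])

```text
time: 22.65
tool_pos: [0.3602, 0.362, 0.0109]
ee_rot: [3.141, 0.0, 2.34]
wrist_force: [0.1, 0.6, 0.1]
width: 0.0704
```

Run:
```python
from h import *
M=np.array([.416,.306]); d=np.array([np.cos(-.8),np.sin(-.8)])
go([(*(M+d*k),.012,np.pi-.8) for k in (-.037,.133-.037)])
```

```text
t 22.65 tcp [0.3602 0.362  0.0109] rpy [3.141 0.    2.34 ] w 0.0704 F [0.1 0.6 0.1] q [ 0.68  0.12  1.73 -0.    1.29 -0.09]
[np.float64(-42.0), np.float64(1.0), np.float64(-1.1), np.float64(-0.1)]
[np.float64(-175.0), np.float64(1.3), np.float64(-1.1), np.float64(-0.1)]
```

Emit:
step_arm(series=[[0.5,-16,1,-1,0],[0.5,-30,1,-1,0],[0.5,-38,1,-1,0],[0.5,-46,1,-1,0],[0.5,-58,1,-1,0],[0.5,-72,1,-1,0],[0.5,-88,1,-1,0],[0.5,-104,1,-1,0],[0.5,-120,1,-1,0],[0.5,-136,1,-1,0],[0.5,-152,1,-1,0],[0.5,-164,1,-1,0],[0.5,-172,1,-1,0],[0.5,-175,1,-1,0],[0.5,-175,1,-1,0],[0.5,-168,1,-1,0]])

```text
time: 24.65
tool_pos: [0.4781, 0.2415, 0.0115]
ee_rot: [3.141, 0.001, 2.34]
wrist_force: [-0.2, 0.8, 0.1]
width: 0.0703
```

Run:
```python
from h import *
A=np.array([.416,.306])+.133*np.array([np.cos(-.8),np.sin(-.8)]); print(A)
s=cams.snapshot("scene")
print([(np.round(d["position"],3),round(d["p"],2)) for d in models.pinpoint(s,"sleeve_medium")])
go([(*(A-.045*np.array([np.cos(t),np.sin(t)])),.012,np.pi+t) for t in np.linspace(-.8,-1.571,6)]+[(A[0],A[1]+.037,.012,1.571),(A[0],-.108+.037,.012,1.571)])
```

```text
[0.50866199 0.21059164]
[(array([0.508, 0.211, 0.001]), 0.61)]
t 24.75 tcp [0.4774 0.2419 0.0113] rpy [-3.141e+00  1.000e-03  2.342e+00] w 0.0706 F [ 0.2 -0.3 -0.4] q [ 0.36  0.18  1.67 -0.    1.3  -0.41]
[np.float64(0.8), np.float64(0.6), np.float64(-0.7), np.float64(-0.0)]
[np.float64(0.3), np.float64(7.5), np.float64(-0.7), np.float64(8.8)]
[np.float64(-1.3), np.float64(14.3), np.float64(-0.7), np.float64(17.7)]
[np.float64(-3.9), np.float64(20.7), np.float64(-0.7), np.float64(26.5)]
[np.float64(-7.5), np.float64(26.6), np.float64(-0.7), np.float64(35.3)]
[np.float64(-11.9), np.float64(32.0), np.float64(-0.7), np.float64(44.2)]
[np.float64(-17.7), np.float64(26.4), np.float64(-0.7), np.float64(44.1)]
[np.float64(-246.2), np.float64(-195.6), np.float64(-0.7), np.float64(44.1)]
```

Emit:
step_arm(series=[[0.5,0.5,7.5,0,8.8],[0.5,-1,14.5,0,17.7],[0.5,-3.5,21,0,26.5],[0.5,-7,27,0,35.3],[0.5,-12,32,0,44.1],[0.5,-12,32,0,44.1]])

```text
time: 25.5
tool_pos: [0.5095, 0.2552, 0.0113]
ee_rot: [3.141, 0.001, 1.573]
wrist_force: [0.9, -0.2, 0.7]
width: 0.0707
```

Run:
```python
from h import *
go([(.5085,.2106+.037,.012,1.571),(.5085,-.108+.037,.012,1.571)])
```

```text
t 25.5 tcp [0.5095 0.2552 0.0113] rpy [3.141e+00 1.000e-03 1.573e+00] w 0.0707 F [ 0.9 -0.2  0.7] q [ 0.37  0.25  1.58 -0.    1.31  0.36]
[np.float64(-7.6), np.float64(-1.0), np.float64(-0.7), np.float64(0.1)]
[np.float64(-326.2), np.float64(-1.6), np.float64(-0.7), np.float64(0.1)]
```

Emit:
step_arm(series=[[0.5,-6,-1,0,0],[0.5,-14,-1,0,0],[0.5,-26,-1,0,0],[0.5,-42,-1,0,0],[0.5,-60,-1,0,0],[0.5,-80,-1,0,0],[0.5,-100,-1,0,0],[0.5,-120,-1,0,0],[0.5,-140,-1,0,0],[0.5,-160,-1,0,0],[0.5,-180,-1,0,0],[0.5,-200,-1,0,0],[0.5,-220,-1,0,0],[0.5,-240,-1,0,0],[0.5,-260,-1,0,0],[0.5,-280,-1,0,0],[0.5,-300,-1,0,0],[0.5,-314,-1,0,0],[0.5,-322,-1,0,0],[0.5,-326,-1,0,0]])

```text
time: 28.0
tool_pos: [0.5077, -0.0707, 0.0113]
ee_rot: [-3.141, -0.0, 1.571]
wrist_force: [-0.3, 4.4, -1.2]
width: 0.0709
```

Emit:
step_arm(series=[[0.5,0,0,0,0],[0.5,12,0,0,0],[0.5,45,0,-5,0],[0.2,45,0,-60,0],[0.06,45,0,-110,0],[0.06,45,0,-115,0]])

```text
time: 28.75
tool_pos: [0.5116, -0.0253, 0.1322]
ee_rot: [3.13, 0.003, 1.572]
wrist_force: [-0.3, -0.6, 0.0]
width: 0.0499
```

Run:
```python
from h import *
print("expect",W(C,-.155,-.106))
for c in ("scene","top"):
    s=cams.snapshot(c)
    print([(np.round(d["position"],3),round(d["p"],2)) for d in models.pinpoint(s,"sleeve_medium")])
go([cell(-.235,0,-.106,z,np.pi+C[2]) for z in (.12,.012)])
```

```text
expect (np.float64(0.5071859636359514), np.float64(-0.10818165694856867), 0.05)
[(array([ 0.51 , -0.108,  0.002]), 0.88)]
[(array([ 0.506, -0.11 ,  0.   ]), 0.59)]
t 28.95 tcp [ 0.5072 -0.0251  0.1249] rpy [-3.139  0.     1.572] w 0.0496 F [ 0.2  0.8 -0.2] q [-0.16  0.03  1.6  -0.    1.52 -0.16]
[np.float64(-73.7), np.float64(-79.6), np.float64(4.9), np.float64(-83.3)]
[np.float64(-73.7), np.float64(-79.6), np.float64(112.9), np.float64(-83.3)]
```

Emit:
step_arm(series=[[0.06,-74,-80,0,-83.3],[0.06,-74,-80,0,-83.3],[0.06,-74,-80,0,-83.3],[0.06,-74,-80,0,-83.3],[0.06,-74,-80,0,-83.3],[0.06,-74,-80,0,-83.3],[0.06,-74,-80,0,-83.3],[0.06,-74,-80,0,-83.3],[0.06,-74,-80,20,-83.3],[0.06,-74,-80,70,-83.3],[0.06,-74,-80,108,-83.3],[0.06,-74,-80,112,-83.3],[0.06,-74,-80,112,-83.3]])

```text
time: 30.58
tool_pos: [0.428, -0.0994, 0.0143]
ee_rot: [3.142, -0.001, 3.025]
wrist_force: [-0.4, 0.3, 0.3]
width: 0.0498
```

Run:
```python
from h import *
go([cell(a,0,-.106,.012,np.pi+C[2]) for a in (-.2,-.1,-.041)])
```

```text
t 30.57 tcp [ 0.428  -0.0994  0.0143] rpy [ 3.142e+00 -1.000e-03  3.025e+00] w 0.0498 F [-0.4  0.3  0.3] q [-0.36 -0.03  1.89 -0.    1.29 -1.81]
[np.float64(-34.7), np.float64(0.5), np.float64(2.3), np.float64(0.0)]
[np.float64(-134.7), np.float64(0.5), np.float64(2.3), np.float64(0.0)]
[np.float64(-193.7), np.float64(0.5), np.float64(2.3), np.float64(0.0)]
```

Emit:
step_arm(series=[[0.06,-14,0.5,2,0],[0.06,-26,0.5,2,0],[0.06,-34,0.5,2,0],[0.06,-42,0.5,2,0],[0.06,-52,0.5,2,0],[0.06,-62,0.5,2,0],[0.06,-72,0.5,2,0],[0.06,-82,0.5,2,0],[0.06,-90,0.5,2,0],[0.06,-94,0.5,2,0],[0.06,-94,0.5,2,0]])

```text
time: 31.95
tool_pos: [0.5203, -0.1097, 0.0127]
ee_rot: [-3.142, -0.004, 3.025]
wrist_force: [-5.7, 1.5, 4.6]
width: 0.05
```

Run:
```python
from h import *
go([cell(a,0,-.106,.012,np.pi+C[2]) for a in (-.1,-.041)])
s=cams.snapshot("scene")
for n in ("sleeve_medium","cell_middle"):
    print([(np.round(d["position"],3),round(d["p"],2)) for d in models.pinpoint(s,n)])
im=cv2.resize(s["pixels"][230:350,200:400],None,fx=4,fy=4,interpolation=cv2.INTER_CUBIC)[...,::-1].copy()
cv2.imwrite("pics/crop9.png",im)
```

```text
t 31.95 tcp [ 0.5203 -0.1097  0.0127] rpy [-3.142 -0.004  3.025] w 0.05 F [-5.7  1.5  4.6] q [-0.31  0.17  1.67 -0.    1.3  -1.77]
[np.float64(-41.8), np.float64(-0.1), np.float64(0.7), np.float64(0.0)]
[np.float64(-100.8), np.float64(-0.1), np.float64(0.7), np.float64(0.0)]
[(array([ 0.568, -0.112,  0.   ]), 0.61)]
[(array([ 0.661, -0.134, -0.004]), 0.73), (array([ 0.586,  0.422, -0.001]), 0.33)]
```

View pics/crop9.png

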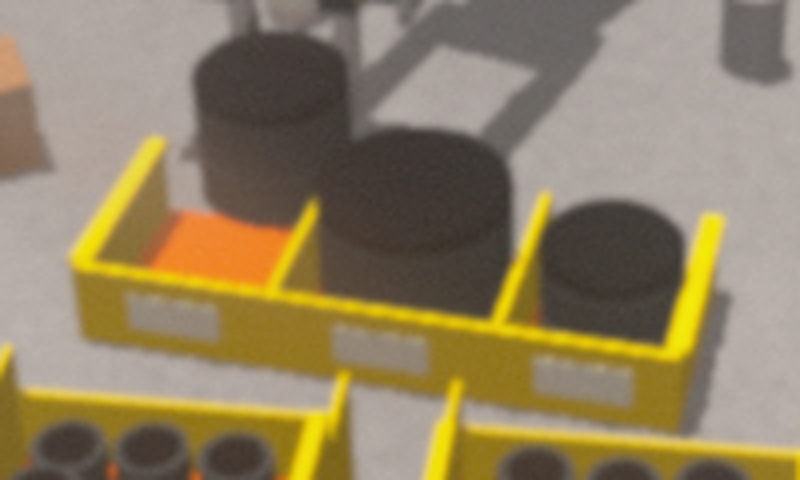

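The medium sleeve is lined up with the middle cell; the other two are in theirs. I push it the rest of the way and back off.

Emit:
step_arm(series=[[0.06,-8,0,0,0],[0.06,-18,0,0,0],[0.06,-28,0,0,0],[0.06,-38,0,0,0],[0.06,-48,0,0,0],[0.06,-58,0,0,0],[0.06,-68,0,0,0],[0.06,-78,0,0,0],[0.06,-88,0,0,0],[0.06,-96,0,0,0],[0.06,-100,0,0,0],[0.06,-100,0,0,0]])

```text
time: 33.6
tool_pos: [0.6197, -0.1213, 0.0126]
ee_rot: [-3.141, -0.004, 3.025]
wrist_force: [-5.9, 0.1, 3.9]
width: 0.0497
```

Emit:
step_arm(series=[[0.06,10,0,0,0],[0.06,40,0,0,0],[0.06,80,0,-10,0],[0.06,80,0,-70,0],[0.06,80,0,-130,0],[0.06,140,0,-190,0],[0.06,200,0,-190,0],[0.06,230,0,-190,0],[0.06,230,0,-190,0]])

```text
time: 34.72
tool_pos: [0.391, -0.0945, 0.2036]
ee_rot: [-3.141, 0.004, 3.024]
wrist_force: [0.0, -0.5, 0.1]
width: 0.0498
```

Run:
```python
from h import *
go([])
s=cams.snapshot("top"); K=4; u0,v0=255,120
im=cv2.resize(s["pixels"][v0:v0+100,u0:u0+170],None,fx=K,fy=K,interpolation=cv2.INTER_CUBIC)[...,::-1].copy()
V=cv2.cvtColor(s["pixels"],cv2.COLOR_RGB2HSV)[...,2]
for n,yc in (("small",.113),("large",.007),("medium",-.106)):
    r,h=SL[n]
    from scipy.optimize import minimize
    # brightest-top-disc fit: boundary gradient-free, match to dark mask of cylinder silhouette
    q=discs(s,{n:list(W(C,0,yc)[:2])})[n]
    d=np.array(q[0])-C[:2]; a=np.cos(C[2])*d[0]+np.sin(C[2])*d[1]; l=-np.sin(C[2])*d[0]+np.cos(C[2])*d[1]
    print(n,"disc: along",round(a,4),"lat",round(l-yc,4),"front edge inside by",round(a-r+.0575,4),q[1],
      [(np.round(W((0,0,-C[2]),*(np.array(e["position"])[:2]-C[:2]))[:2],4),round(e["p"],2)) for e in models.pinpoint(s,"sleeve_"+n)[:1]])
    P=np.array([proj(s,(q[0][0]+r*np.cos(t),q[0][1]+r*np.sin(t),h)) for t in np.linspace(0,6.28,50)])
    cv2.polylines(im,[np.int32((P-[u0,v0]+.5)*K)],True,(255,0,255),1)
# mouth line at bench level
P=np.array([proj(s,W(C,-.0575,y,0)) for y in(-.162,.162)]); cv2.polylines(im,[np.int32((P-[u0,v0]+.5)*K)],False,(0,255,0),1)
P=np.array([proj(s,W(C,-.0575,y,.09)) for y in(-.162,.162)]); cv2.polylines(im,[np.int32((P-[u0,v0]+.5)*K)],False,(255,255,0),1)
cv2.imwrite("pics/crop10.png",im); save(s,"top10")
for n in "bare_bush oil_bottle carton tape_roll wrench tall_carton".split(): print(n,[np.round(d["position"],3) for d in models.pinpoint(s,n)[:1]])
```

```text
t 34.73 tcp [ 0.391  -0.0945  0.2036] rpy [-3.141  0.004  3.024] w 0.0498 F [ 0.  -0.5  0.1] q [-0.38 -0.25  1.69 -0.    1.7  -1.83]
small disc: along 0.0022 lat 0.0037 front edge inside by 0.0217 0.12 [(array([-0.0003,  0.1094]), 0.69)]
large disc: along 0.001 lat 0.0021 front edge inside by 0.0065 0.08 [(array([-0.4448,  0.259 ]), 0.96)]
medium disc: along 0.0035 lat 0.001 front edge inside by 0.016 0.1 []
bare_bush [array([ 0.409,  0.154, -0.002])]
oil_bottle []
carton [array([ 0.556, -0.298, -0.002])]
tape_roll [array([0.581, 0.323, 0.004])]
wrench [array([0.583, 0.42 , 0.001])]
tall_carton [array([ 0.596, -0.414, -0.001])]
```

View pics/crop10.png

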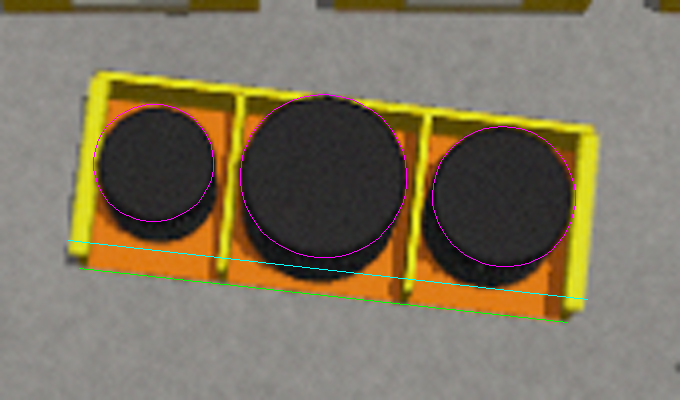

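The picture shows all three bottoms inside the mouth line (green): the large one's lower edge is about 3 px, or 7 mm, inside, and the others have more room. The oil bottle was hidden by the arm from above, so I check it in the scene camera and hand in.

Run:
```python
from h import *
s=cams.snapshot("scene")
for n in ("oil_bottle","bare_bush","sleeve_large","tape_roll"): print(n,[(np.round(d["position"],3),round(d["p"],2)) for d in models.pinpoint(s,n)[:3]])
robot.close_job()
```

```text
oil_bottle [(array([ 0.38 , -0.138,  0.001]), 0.61)]
bare_bush [(array([ 0.407,  0.159, -0.003]), 0.75)]
sleeve_large [(array([ 0.258, -0.244, -0.002]), 0.9), (array([ 0.261,  0.284, -0.   ]), 0.88), (array([ 0.675, -0.014,  0.001]), 0.72)]
tape_roll [(array([ 0.582,  0.32 , -0.004]), 0.69)]
the job is handed in; nothing more can be done
```

All three sleeves are in the cells that fit them, and the job was handed in at about 35 s of the 72 s allowed. I slid each one upright along the bench with the fingers held part-open as a cradle, large first, then small, then medium. No sleeve was gripped, lifted or tipped.

- **Fit in the cells:** my own measurement from the top camera puts the front edges inside the cell mouth by about 22 mm (small), 6 mm (large) and 16 mm (medium). The final crop agrees. The large sleeve has only about 11 mm of slack in total.
- **Other things on the bench:** the bottle, bush, carton, tall carton, tape roll, wrench and the white and yellow look-alikes were all found where they started, to within the networks' few millimetres.
- **Forces:** the highest wrist reading I saw was about 18 N, against the 120 N limit.
- **Checks that missed or disagreed:**
    - In the last top picture the networks missed the medium sleeve and the bottle, and their best match for the large sleeve was the yellow look-alike. The scene camera then found the bottle and the large sleeve in place. The medium sleeve's final position rests on my own fit and the crop.
    - The scene camera put the crate about 5 mm further away than the top camera did. I went by the top camera.

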